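# Hang the pierced plaque on the drying rail

### The arm

A 7-joint arm with a two-finger parallel gripper is mounted at the origin on the work surface. World frame = base frame: x ahead of the robot, y to its left, z up, the work surface at z = 0. Lengths are in m, angles in rad, forces in N, time in s.
With the tool pointing down it reaches from about 0.375 to 0.925 m from the base axis. Payload 3.1 kg.
Tool frame: the origin (TCP) lies between the finger pads; the fingertips stand 25 mm ahead of it and the grasp point (between the pads) lies 6 mm ahead of it; z points along the fingers, y is the line along which they close (so a half turn about z gives the same grasp; the last joint's range is limited). The gripper opens to 85 mm and grips with 20 to 120 N. Pads are 22 mm wide; open, the fingers measure 114 mm over their backs; the gripper's body (76 mm by 85 mm) begins 54 mm behind the grasp point. The pads swing forward as they close: fully open they stand 13 mm farther back than shut.
Start: joints at [1.121, 0.383, 0.044, 1.598, -0.018, 1.161, -0.05], TCP at [0.224, -0.61, 0.256] pointing down, gripper open.
Joint ranges: [-2.61, 2.61], [-0.41, 2.15], [-1.48, 1.57], [0, 2.5], [-1.57, 4.71], [0.05, 1.97], [-2.85, 2.85]. Speed limits (rad/s): [2.79, 2.79, 3.14, 3.14, 3.14, 3.14, 3.14].

### API

Orientations are given as a rotation vector (axis times angle).
In Python, from station import state, grab_frame, camera_info, hand_in gives the robot as it stands.
- The arm moves only by the tool send_rows, never from a script. Its argument "motion" is a list that holds one entry, the list of rows, each a list of 7 numbers: the opening, from -1 (shut) to 1 (fully open), then the shift along the tool's x, y, z each as a share of 0.2 m, from -1 to 1, then the turn, a rotation vector about the tool's x, y, z each as a share of pi rad, from -1 to 1. A call has 1 to 8 rows; each row shifts and turns the commanded pose from where the row before left it, along the tool's axes as they then stand; what a row does not reach is not made up. A row lasts 1/10 s, in which the tool goes at most 50 mm and 8.59 degrees, less where a joint would pass 70% of its speed; a pose out of reach is approached as far as the arm can. A call with a number of a shift or a turn outside -1 to 1 is refused whole. A call with a gripper value outside its range is refused whole. The fingers move at their own pace and stop on an object; "grip_force" is the grip in N (left out, the last holds). Time passes only in rows, so rows that do not move let the fingers close. It gives the time, the measured TCP pose, the force, the opening and the grip force at its end, in the units of the state.
- state(): the state, without advancing time (a new reading comes with each control period).
- grab_frame(name): name is "scene" or "side" or "wrist"; returns the picture (384x512x3 uint8, red, green, blue); there is no depth.
- camera_info(name): a dict with "K" (3x3 intrinsics, pixels), "camera_from_world" (4x4, takes a point from world to camera coordinates). Camera axes: x right, y up, looking along -z (the intrinsics and any distortion apply to the point x, -y, -z); pixel columns grow to the right and rows downward; lengths in m; the calibration is good to about 2 mm. The wrist camera is an equidistant fisheye: a pixel r from the principal point sees the ray r / f radians off the axis. A picture is of the moment at which its call begins: read the wrist's pose just before it. camera_info takes no time and is no camera call; for the wrist camera it gives the pose at the moment of the call.
- hand_in(): hands the job in; it is judged then, once.
The state is a dict: "clock": time; "joint_pos": joint angles; "dq": joint speeds; "tau": joint torques, N m; "eef_pos": TCP position; "ee_rot": TCP orientation; "contact_force": force on the tool from outside, world axes, zero at the start; "torque": the same for the moment, N m; "gripper_width": opening from 0.0 (shut) to 1.0 (fully open); "gripper_force": force on a finger pad.
Only numpy, scipy, OpenCV 4.12 (cv2) and the standard library are available. Lean on these libraries where they do the work, as an engineer would, in place of code of your own. Each camera call takes 0.05 s, during which the arm holds its last target. There are 200 camera calls.

### The job

Take the pierced plaque (the one with an eye) out of the slotted rack and hang it by its eye on the upturned hook of the drying rail's trolley, without forcing it (fired clay is brittle), and let go of it while the trolley is still well short of the drip tray. Then push the trolley along the rail until the plaque hangs, at rest, over the middle of the drip tray's length. Leave the other two plaques, the pinch pot and the glaze jars where they are.

Things in the scene. Friction and masses are not known exactly. Their poses are not given: they have to be found in the camera images.
- plaque: Pierced plaque: a terracotta plate, lower part glazed white, 10 mm thick, 100 mm wide, 150 mm tall, about 0.28 kg, standing upright in one of the rack's three slots. Origin at the centre of its lower edge; z up along its height, y along its width, x through its thickness (both faces alike). Its through-hole (eye), 22 mm across, is centred 95 mm above the origin, 55 mm below the top edge.
- plaque_eye (a point): Centre of the plaque's eye, in the middle of its thickness; axes as the plaque: x is the hole's axis, z towards the top edge, 55 mm away.
- blank_plaque: Plaque of the same clay without a hole, 10 x 100 x 145 mm tall, in another slot of the rack; origin at the centre of its lower edge. Leave alone.
- short_plaque: Shorter plaque without a hole, 10 x 90 x 115 mm tall, in the third slot; origin at the centre of its lower edge. Leave alone.
- rack: Wooden rack fixed to the table, 240 (x) x 120 (y) x 42 mm tall; origin at the centre of its underside. Three slots across it, along its y, at x = -75, 0, +75 mm; each 12 mm wide, floor 12 mm above the table, rib tops at 42 mm; the plaques stand in them with their faces towards the rack's x.
- rail: Drying rail fixed to the table: a 16 mm steel bar along the body's y, 187 mm above the table, between two wooden posts 26 mm square and 202 mm tall at y = +-235 mm. Origin on the table under the middle of the bar; x is level, across the rail, towards the side on which the hook sticks out (away from the robot).
- trolley (a joint): Trolley's position along the rail in m, 0 at the rail's -y end, growing towards +y, at most 0.30; it slides stiffly and stays where left. The trolley is an aluminium block 57 (x) x 46 (y) x 36 mm on the bar, reaching from 35 mm behind the bar to 22 mm in front of it, its top 208 mm above the table.
- hook_seat (a point): Point on the axis of the hook's level shank, 205 mm above the table and 40 mm in front of the bar (rail's +x), 18 mm from the trolley's block; axes as the rail. The hook is a 10 mm round steel rod: level along +x to 27 mm past this point, then bent up by 60 degrees for 26 mm more, still going along +x. A plaque hanging plumb has its eye 6 mm below this.
- hook_tip (a point): Centre of the round end of the hook's bent-up end: 40 mm from hook_seat along the rail's x and 22.5 mm above it (the round end reaches 5 mm farther). The eye is too small to pass the bent end with the plaque upright: it must be tilted, its lower edge towards the rail's +x, by some 30 to 45 degrees.
- push_post (a point): Top of the upright steel post, 14 mm in diameter, on the rear (rail's -x) end of the trolley, 64 mm behind hook_seat; it stands 43 mm tall above the trolley's block, its top 251 mm above the table. For pushing the trolley.
- tray: White plastic drip tray fixed to the table under the far part of the rail, 120 (x) x 160 (y, along the rail) x 28 mm; origin at the centre of its underside, axes as the rail.
- pinch_pot: Grey clay bowl, 84 mm across, 60 mm tall; origin at the centre of its underside. Leave alone.
- glaze_jar: Closed jar, 68 mm across, 95 mm tall; origin at the centre of its underside. Leave alone.
- glaze_jar2: Closed jar, 60 mm across, 85 mm tall; origin at the centre of its underside. Leave alone.
Not all that is in view belongs to the job. What is shaped like the tray but orange is not meant.

How it is judged:
By the outcome, as a careful person would: the job done as asked, in the order asked, and still so for the second after the job is handed in, with the robot touching nothing.
It also fails if it takes over 51 s, if anything falls off the work surface, if the arm or the gripper's body presses on something with over 40 N, if the wrist force passes 120 N, or if a joint passes its speed limit or range.

## Working session

There is one attempt and no reset: what is moved stays moved. The work goes in short steps, Python scripts to look and compute and a tool call to move; the robot and the scene stay as the last step left them, time stands still between calls to the robot, and variables do not carry over. Pictures are saved under pics/ and viewed, at most 10 in all, crops included, and the job is handed in when it is done.

Besides the shell and the picture viewer there is one more tool, called after ">>>" as name(argument=value, ...) on one line, values as JSON. send_rows: Moves the arm, as the interface text tells. Shift numbers are shares of 0.2 m and turn numbers shares of pi rad, none past 1 either way. Its arguments: {"type":"object","properties":{"motion":{"type":"array"},"grip_force":{"type":"number"}},"required":["motion"]}

```bash
ls; mkdir -p pics
python3 - <<'E'
from station import *
import cv2,numpy as np
print(state())
ims=[]
for n in("scene","side"):
    im=grab_frame(n);cv2.imwrite(f"pics/{n}0.png",im[:,:,::-1]);c=camera_info(n);print(n,c)
E
```

```text
pics
{'clock': 0.0, 'joint_pos': array([ 1.12118985,  0.38384426,  0.04387444,  1.59961768, -0.01791701,
        1.16114253, -0.04988789]), 'dq': array([ 0.00077557,  0.0025939 , -0.00208931,  0.00041221,  0.00049802,
        0.00023166,  0.00149533]), 'tau': array([ 1.79293875e-04, -4.33451128e+01,  1.02432847e+00, -2.49509025e+01,
        1.03981385e-02,  1.13203068e-02, -1.25588721e-05]), 'eef_pos': array([ 0.2236607 , -0.60936966,  0.25486144]), 'ee_rot': array([-3.09059088e+00, -5.49396970e-01,  9.35912874e-04]), 'contact_force': array([0.35222666, 0.71552275, 0.07848996]), 'torque': array([ 0.00221197, -0.01724209,  0.00561175]), 'gripper_force': 0.0, 'gripper_width': 1.0023615903565508}
scene {'K': array([[390.22696117,   0.        , 253.55104906],
       [  0.        , 390.22696117, 188.41212516],
       [  0.        ,   0.        ,   1.        ]]), 'camera_from_world': array([[ 0.76072047,  0.64887824, -0.01616744, -0.39376751],
       [-0.5109549 ,  0.61401358,  0.60159157,  0.23779556],
       [ 0.40028671, -0.44938219,  0.79864022, -1.42582738],
       [ 0.        ,  0.        ,  0.        ,  1.        ]])}
side {'K': array([[496.66700184,   0.        , 250.51334707],
       [  0.        , 496.66700184, 188.79728882],
       [  0.        ,   0.        ,   1.        ]]), 'camera_from_world': array([[-0.88927293, -0.45736433, -0.003395  ,  0.4983786 ],
       [ 0.26082873, -0.51320995,  0.81766981, -0.29668304],
       [-0.37571535,  0.72624611,  0.57567748, -1.1494373 ],
       [ 0.        ,  0.        ,  0.        ,  1.        ]])}
```

```bash
python3 -c "
import cv2
for n in('scene','side'):
    im=cv2.imread(f'pics/{n}0.png');cv2.imwrite(f'pics/{n}0b.png',cv2.resize(im,(800,600),interpolation=cv2.INTER_CUBIC))"
```

```text
(no output)
```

View pics/scene0b.png

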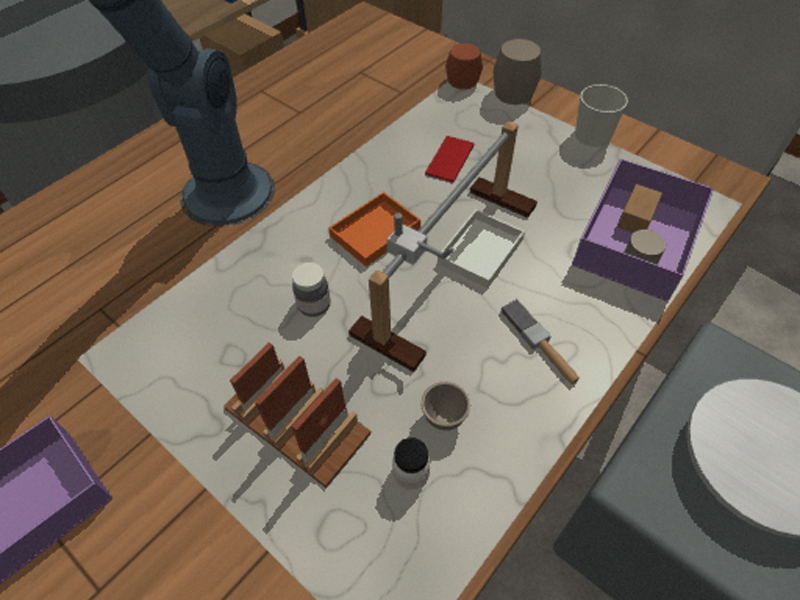

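View pics/side0b.png

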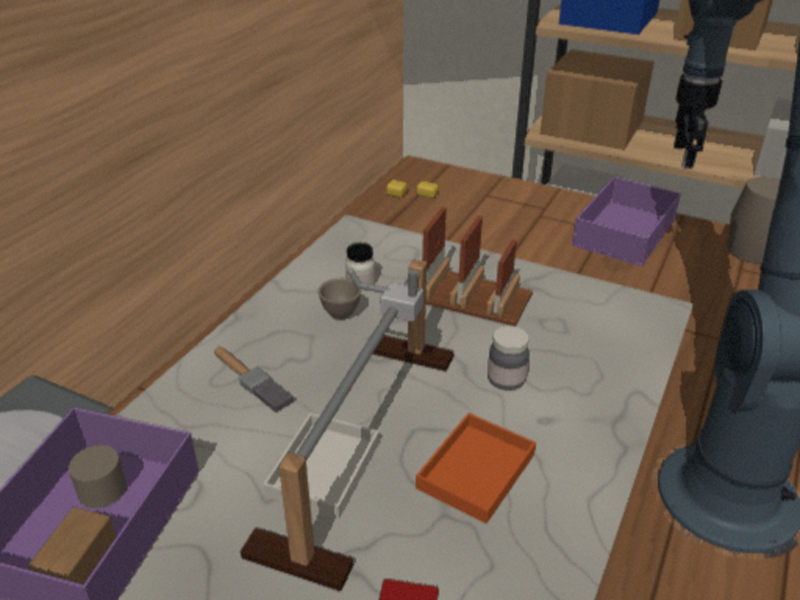

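The scene picture shows the rack at about (300,415) with three plaques: short (256,375), middle (285,393), right (320,415), which may have a dark spot. The trolley is at (407,240), the white tray at (482,248) and the orange decoy at (375,228). I'll confirm the eye in a crop.

Run:
```python
import cv2,numpy as np
a=cv2.imread('pics/scene0.png');b=cv2.imread('pics/side0.png')
def up(c,w,h): 
    c=cv2.resize(c,(w,h),interpolation=cv2.INTER_CUBIC); return np.clip(c.astype(float)*1.5,0,255).astype(np.uint8)
# scene crop rack: x 140..240,y 215..315 ; trolley scene x 230..350,y 70..190 ; 
c1=up(a[215:315,140:240],400,400)   # x4
c2=up(a[75:195,230:350],400,400)
c3=up(b[130:210,240:340],400,200) if 0 else up(b[125:200,260:345],400,353)
c4=up(b[160:235,215:300],400,353)
cv2.imwrite('pics/crop1.png',cv2.resize(np.vstack([np.hstack([c1,c2])]),(800,400)))
```

```text
(no output)
```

View pics/crop1.png

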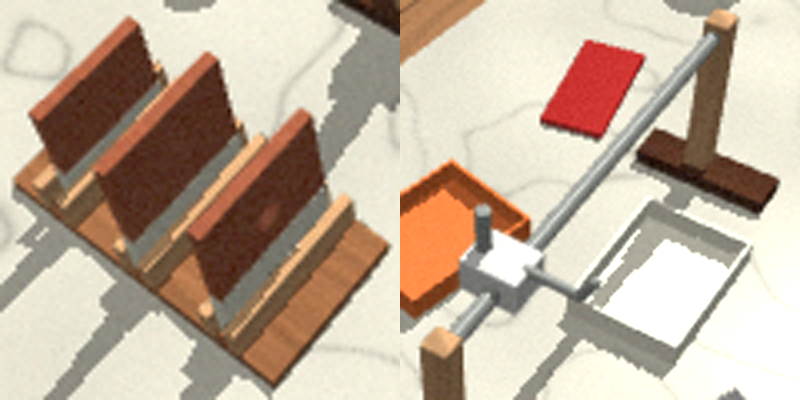

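The eye is at crop (268,215), which is scene pixel (207,269), in the right-hand, full-height plaque. The other two faces are plain, so that's the pierced plaque. The white tray is under the far part of the rail. Now I'll measure.

```bash
cat > h.py <<'E'
import cv2,numpy as np
from station import *
def ray(n,uv):
    c=camera_info(n);T=c["camera_from_world"];K=c["K"]
    u,v=uv;d=np.array([(u-K[0,2])/K[0,0],-(v-K[1,2])/K[1,1],-1.])
    R=T[:3,:3];return -R.T@T[:3,3],R.T@d
def onz(n,uv,z):
    o,d=ray(n,uv);return o+d*(z-o[2])/d[2]
def proj(n,p):
    c=camera_info(n);q=c["camera_from_world"][:3]@np.r_[p,1];K=c["K"]
    return np.array([K[0,0]*q[0]/-q[2]+K[0,2],-K[1,1]*q[1]/-q[2]*-1*-1+K[1,2]])
E
python3 - <<'E'
from h import *
np.set_printoptions(precision=4,suppress=True)
im=cv2.imread('pics/scene0.png');hsv=cv2.cvtColor(im,cv2.COLOR_BGR2HSV)
c1=lambda x,y:(140+x/4-.5,215+y/4-.5); c2=lambda x,y:(230+(x-400)/3.333-.5,75+y/3.333-.5)
print('rack corners');R=[onz('scene',c1(*p),.012) for p in((14,183),(388,243),(275,375))];print(*R)
print(np.linalg.norm(R[0]-R[2]),np.linalg.norm(R[1]-R[2]))
P=[onz('scene',c1(*p),.162) for p in((190,238),(205,246),(303,110),(320,118))]
print('plaque top',*P);print(np.linalg.norm(P[0]-P[2]),np.linalg.norm(P[0]-P[1]))
print('eye',onz('scene',c1(268,215),.107))
A=onz('scene',c2(441,343),.202);B=onz('scene',c2(722,20),.202);print('posts',A,B,np.linalg.norm(A-B))
print('push',onz('scene',c2(483,209),.251),'tip',onz('scene',c2(595,284),.2275))
T=[onz('scene',c2(*p),.028) for p in((571,303),(674,360),(752,242),(652,201))];print('tray',*T,np.mean(T,0),np.linalg.norm(T[1]-T[2]),np.linalg.norm(T[0]-T[1]))
# side
s=lambda x,y:(x*.64-.5,y*.64-.5)
print('side posts',onz('side',s(417,266),.202),onz('side',s(293,463),.202),'push',onz('side',s(413,266),.251),'tip',onz('side',s(350,273),.2275))
print('side tray',*[onz('side',s(*p),.028) for p in((268,485),(305,416),(380,428))])
# post tops: light-orange blobs; plaque top faces
for nm,roi in(('post1',(170,190,230,255)),('post2',(75,90,315,340))):
    y0,y1,x0,x1=roi;c=hsv[y0:y1,x0:x1];print(nm);m=(c[...,2]>150)&(c[...,1]>70);ys,xs=np.nonzero(m);print(len(xs),xs.mean()+x0,ys.mean()+y0)
c=hsv[215:315,140:240];m=((c[...,2]>105)&(c[...,1]>140)&((c[...,0]<9)|(c[...,0]>170))).astype(np.uint8)
n,l,st,ce=cv2.connectedComponentsWithStats(m)
for i in range(1,n):
    if st[i,4]>15:
        q=np.argwhere(l==i)[:,::-1].astype(np.float32)+[140,215];r=cv2.minAreaRect(q.astype(np.float32));print(st[i,4],r,[onz('scene',p,.162) for p in cv2.boxPoints(r)])
E
```

```text
rack corners
[ 0.4283 -0.3665  0.012 ] [ 0.6564 -0.233   0.012 ] [ 0.6615 -0.3465  0.012 ]
0.23412630894653028 0.11369797754911744
plaque top [ 0.6191 -0.3493  0.162 ] [ 0.6292 -0.3472  0.162 ] [ 0.6111 -0.2478  0.162 ] [ 0.6227 -0.2452  0.162 ]
0.10180978010868282 0.010336808501998014
eye [ 0.6201 -0.2957  0.107 ]
posts [ 0.5508 -0.0806  0.202 ] [0.4959 0.3856 0.202 ] 0.4694282673213154
push [0.5141 0.0138 0.251 ] tip [0.6182 0.025  0.2275]
tray [0.5173 0.1365 0.028 ] [0.6341 0.1429 0.028 ] [0.6072 0.315  0.028 ] [0.4965 0.298  0.028 ] [0.5638 0.2231 0.028 ] 0.17423454254316667 0.11704620770223997
side posts [ 0.5508 -0.073   0.202 ] [0.4946 0.3884 0.202 ] push [ 0.5241 -0.0018  0.251 ] tip [0.6199 0.029  0.2275]
side tray [0.6039 0.312  0.028 ] [0.6331 0.1658 0.028 ] [0.5127 0.1348 0.028 ]
post1
25 243.8 175.96
post2
13 328.0 79.46153846153847
48 ((163.25, 229.24998474121094), (2.1213207244873047, 25.455846786499023), 45.0) [array([ 0.4869, -0.3356,  0.162 ]), array([ 0.482 , -0.2722,  0.162 ]), array([ 0.4882, -0.2728,  0.162 ]), array([ 0.4929, -0.336 ,  0.162 ])]
22 ((189.250015
[... 222 characters left out ...]
49 ((173.50001525878906, 248.00003051757812), (2.1213197708129883, 26.16295051574707), 45.0) [array([ 0.5444, -0.3543,  0.162 ]), array([ 0.5414, -0.2918,  0.162 ]), array([ 0.5472, -0.2924,  0.162 ]), array([ 0.55  , -0.3546,  0.162 ])]
38 ((203.00001525878906, 257.0), (2.8284270763397217, 15.55634880065918), 45.0) [array([ 0.6133, -0.3132,  0.162 ]), array([ 0.6129, -0.2762,  0.162 ]), array([ 0.6202, -0.277 ,  0.162 ]), array([ 0.6206, -0.3138,  0.162 ])]
31 ((192.25003051757812, 268.7500305175781), (2.8284270763397217, 12.020814895629883), 45.0) [array([ 0.6155, -0.3459,  0.162 ]), array([ 0.6152, -0.3183,  0.162 ]), array([ 0.6224, -0.3189,  0.162 ]), array([ 0.6226, -0.3464,  0.162 ])]
```

>>> send_rows(motion=[[[0.3,0.149,-0.049,-0.005,0,0,0],[0.3,0.149,-0.049,-0.005,0,0,0],[0.3,0.149,-0.049,-0.005,0,0,0],[0.3,0.149,-0.049,-0.005,0,0,0],[0.3,0.149,-0.049,-0.005,0,0,0],[0.3,0.149,-0.049,-0.005,0,0,0],[0.3,0.149,-0.049,-0.005,0,0,0],[0.3,0.149,-0.049,-0.005,0,0,0]]], grip_force=50)

```text
clock: 0.9
eef_pos: [0.4213, -0.4532, 0.2636]
ee_rot: [-3.092, -0.55, 0.001]
contact_force: [1.0, -0.9, 0.3]
gripper_width: 0.647
gripper_force: 0.0
```

>>> send_rows(motion=[[[0.3,0.149,-0.049,-0.005,0,0,0],[0.3,0.149,-0.049,-0.005,0,0,0],[0.3,0.149,-0.049,-0.005,0,0,0],[0.3,0.149,-0.049,-0.005,0,0,0],[0.3,0.149,-0.049,-0.005,0,0,0],[0.3,0.149,-0.049,-0.005,0,0,0],[0.3,0.149,-0.049,-0.005,0,0,0],[0.3,0.149,-0.049,-0.005,0,0,0]]])

```text
clock: 1.7
eef_pos: [0.618, -0.2978, 0.2715]
ee_rot: [-3.092, -0.549, 0.002]
contact_force: [-0.7, 0.1, 0.1]
gripper_width: 0.649
gripper_force: 0.0
```

>>> send_rows(motion=[[[0.3,0,0,0,0,0,-0.0413],[0.3,0,0,0,0,0,-0.0413],[0.3,0,0,0,0,0,-0.0413],[0.3,0,0,0,0,0,-0.0413],[0.3,0,0,0,0,0,-0.0413]]])

```text
clock: 2.2
eef_pos: [0.617, -0.2985, 0.2713]
ee_rot: [-2.751, -1.514, 0.002]
contact_force: [0.3, -0.5, 0.3]
gripper_width: 0.648
gripper_force: 0.0
```

>>> send_rows(motion=[[[0.3,0,0,0,0,0,-0.0413],[0.3,0,0,0,0,0,-0.0413],[0.3,0,0,0,0,0,-0.0413],[0.3,0,0,0,0,0,-0.0413],[0.3,0,0,0,0,0,-0.0413],[0.3,0,0,0,0,0,0]]])

```text
clock: 2.8
eef_pos: [0.617, -0.2987, 0.2714]
ee_rot: [-2.132, -2.305, 0.0]
contact_force: [0.6, 0.5, 0.1]
gripper_width: 0.646
gripper_force: 0.0
```

Run:
```python
from h import *
from scipy.spatial.transform import Rotation as Ro
np.set_printoptions(precision=4,suppress=True)
s=state();print(s['clock'],s['eef_pos'],Ro.from_rotvec(s['ee_rot']).as_matrix(),s['joint_pos'],s['gripper_width'])
c=camera_info('wrist');print(c);im=grab_frame('wrist');np.savez('w0.npz',T=c['camera_from_world'],K=c['K'])
cv2.imwrite('pics/w0.png',im[:,:,::-1]);cv2.imwrite('pics/w0b.png',cv2.resize(im[:,:,::-1],(800,600),interpolation=cv2.INTER_CUBIC))
```

```text
2.8 [ 0.617  -0.2987  0.2714] [[-0.078   0.9969 -0.0013]
 [ 0.9969  0.078   0.0009]
 [ 0.001  -0.0013 -1.    ]] [ 0.6724  0.4711 -0.3876  1.4671  0.1819  1.2406  0.3418] 0.6459088625979216
{'K': array([[297.3186,   0.    , 254.1709],
       [  0.    , 297.3186, 192.7184],
       [  0.    ,   0.    ,   1.    ]]), 'camera_from_world': array([[ 0.997 ,  0.077 , -0.001 , -0.5919],
       [-0.0743,  0.9593, -0.2725,  0.3716],
       [-0.02  ,  0.2718,  0.9621, -0.3002],
       [ 0.    ,  0.    ,  0.    ,  1.    ]])}
```

View pics/w0b.png

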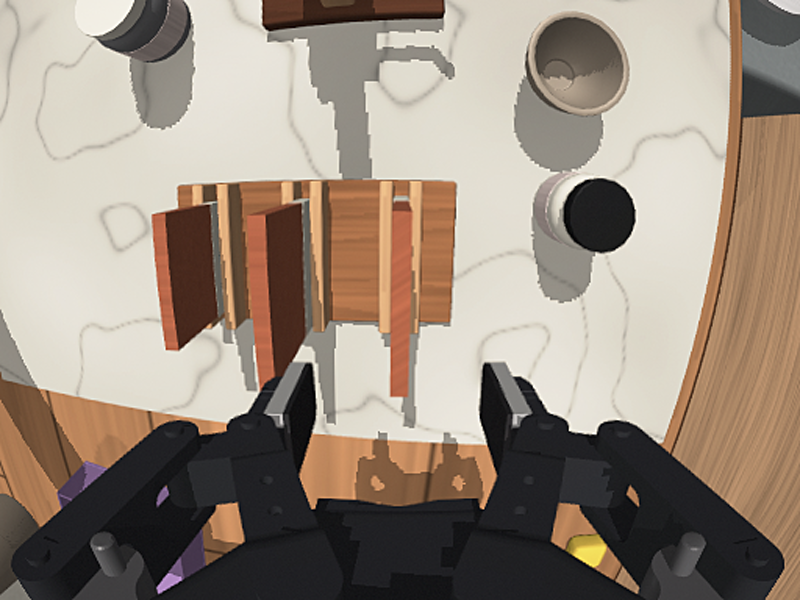

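The wrist view shows the pierced plaque's top face from (401,200) to (400,396), centred between the fingers. Its slot ribs are at 386 and 416. Converting this to millimetres.

```bash
cat >> h.py <<'E'
def wz(T,K,uv,z):
    d=np.array([uv[0]-K[0,2],uv[1]-K[1,2]]);r=np.linalg.norm(d);th=r/K[0,0]
    v=np.array([np.sin(th)*d[0]/r,-np.sin(th)*d[1]/r,-np.cos(th)]);R=T[:3,:3];o=-R.T@T[:3,3];w=R.T@v
    return o+w*(z-o[2])/w[2]
E
python3 - <<'E'
from h import *
np.set_printoptions(precision=4,suppress=True)
D=np.load('w0.npz');T,K=D['T'],D['K']
im=cv2.imread('pics/w0.png');h=cv2.cvtColor(im,cv2.COLOR_BGR2HSV).astype(int)
b=im.astype(int)
for v in(135,150,170,190,210,230,245):
    row=b[v,235:280];m=(row[:,2]-row[:,1]>50)&(row[:,1]<115)&(h[v,235:280,0]<9);xs=np.nonzero(m)[0]
    if len(xs):
        l,r=xs[0]+235-.5,xs[-1]+235+.5
        print(v,l,r,wz(T,K,(l,v),.162)[:2],wz(T,K,(r,v),.162)[:2])
q=lambda x,y:(x*.64-.5,y*.64-.5)
print('ends',wz(T,K,q(401,198),.162),wz(T,K,q(399.5,397),.162))
print('rack corners z.012',[wz(T,K,q(*p),.012)[:2] for p in((178,185),(457,181),(450,324))])
print('jar2 top',wz(T,K,q(600,215),.09)[:2],'pot',wz(T,K,q(578,64),.06)[:2],'jar1',wz(T,K,q(103,10),.095)[:2], 'foot',[wz(T,K,q(*p),.012)[:2] for p in((264,28),(444,16))])
E
```

```text
135 250.5 262.5 [ 0.6102 -0.2482] [ 0.6193 -0.2475]
150 250.5 262.5 [ 0.6111 -0.2598] [ 0.6203 -0.2591]
170 250.5 262.5 [ 0.6122 -0.2755] [ 0.6216 -0.2748]
190 250.5 261.5 [ 0.6134 -0.2916] [ 0.6221 -0.2909]
210 249.5 261.5 [ 0.6138 -0.3084] [ 0.6235 -0.3077]
230 249.5 261.5 [ 0.6151 -0.3259] [ 0.625  -0.3252]
245 249.5 260.5 [ 0.6161 -0.3398] [ 0.6254 -0.339 ]
ends [ 0.6139 -0.2411  0.162 ] [ 0.6215 -0.3476  0.162 ]
rack corners z.012 [array([ 0.4212, -0.2456]), array([ 0.6594, -0.2311]), array([ 0.6658, -0.3522])]
jar2 top [ 0.7513 -0.2415] pot [ 0.7365 -0.1312] jar1 [ 0.3845 -0.1069] foot [array([ 0.4908, -0.1093]), array([ 0.6383, -0.0929])]
```

>>> send_rows(motion=[[[0.3,0.02,0.006,0.07,0,0,0],[0.3,0,0,0.07,0,0,0],[0.3,0,0,0.07,0,0,0.003],[0.3,0,0,0.07,0,0,0],[0.3,0,0,0.07,0,0,0],[0.3,0,0,0.07,0,0,0],[0.3,0,0,0.07,0,0,0],[0.3,0,0,0.07,0,0,0]]])

```text
clock: 3.65
eef_pos: [0.6184, -0.2946, 0.159]
ee_rot: [-2.144, -2.297, -0.0]
contact_force: [0.3, 0.2, -0.2]
gripper_width: 0.653
gripper_force: 0.0
```

>>> send_rows(motion=[[[0.3,0,0,0.015,0,0,0],[-0.4,0,0,0,0,0,0],[-0.6,0,0,0,0,0,0],[-0.8,0,0,0,0,0,0],[-1,0,0,0,0,0,0],[-1,0,0,0,0,0,0],[-1,0,0,0,0,0,0],[-1,0,0,0,0,0,0]]])

```text
clock: 4.45
eef_pos: [0.6191, -0.2949, 0.1585]
ee_rot: [2.142, 2.295, 0.001]
contact_force: [-0.5, 0.9, 5.8]
gripper_width: 0.107
gripper_force: 50.5
```

>>> send_rows(motion=[[[-1,0,0,-0.02,0,0,0],[-1,0,0,-0.03,0,0,0],[-1,0,0,-0.05,0,0,0],[-1,0,0,-0.08,0,0,0],[-1,0,0,-0.1,0,0,0],[-1,0,0,-0.12,0,0,0],[-1,0,0,-0.12,0,0,0],[-1,0,0,-0.12,0,0,0]]])

```text
clock: 5.25
eef_pos: [0.6179, -0.2946, 0.2873]
ee_rot: [-2.143, -2.297, 0.001]
contact_force: [-0.9, 0.3, -2.7]
gripper_width: 0.104
gripper_force: 49.3
```

>>> send_rows(motion=[[[-1,0,0,-0.12,0,0,0],[-1,0,0,-0.08,0,0,0],[-1,0,0,-0.03,0,0,0],[-1,0,0,0,0,0,0]]])

```text
clock: 5.65
eef_pos: [0.6187, -0.2947, 0.3326]
ee_rot: [2.142, 2.296, 0.001]
contact_force: [-0.2, 0.4, -2.9]
gripper_width: 0.108
gripper_force: 49.4
```

Run:
```python
from h import *
from scipy.spatial.transform import Rotation as Ro
np.set_printoptions(precision=4,suppress=True)
s=state();print(s['clock'],s['eef_pos'],Ro.from_rotvec(s['ee_rot']).as_matrix(),s['contact_force'],s['gripper_force'])
ims=[grab_frame(n)[:,:,::-1] for n in('scene','side')]
for n,i in zip(('scene1','side1'),ims): cv2.imwrite(f'pics/{n}.png',i)
up=lambda c:np.clip(cv2.resize(c,(400,400),interpolation=cv2.INTER_CUBIC)*1.5,0,255).astype(np.uint8)
cv2.imwrite('pics/c2.png',np.hstack([up(ims[0][175:305,140:270]),up(ims[1][100:330,130:360])]))
```

```text
5.65 [ 0.6187 -0.2947  0.3326] [[-0.0691  0.9976  0.0015]
 [ 0.9976  0.0691 -0.0008]
 [-0.0009  0.0015 -1.    ]] [-0.2456  0.3634 -2.879 ] 49.39186334609985
```

View pics/c2.png

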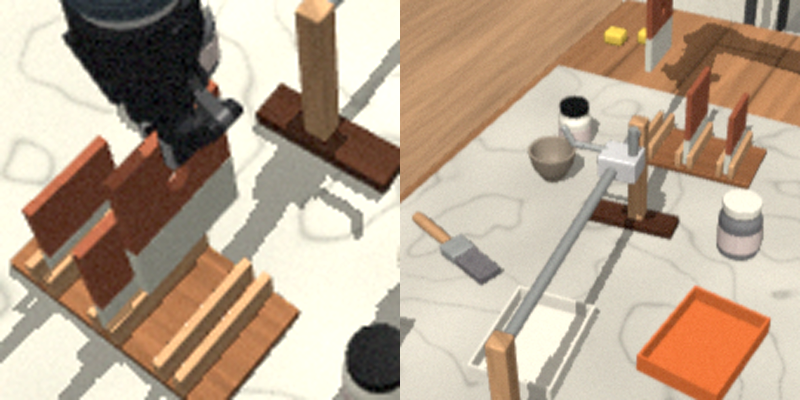

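The plaque is out, with 2.9 N on the wrist, and the other plaques are undisturbed. The hook and trolley sit at about (585,140) in the right-hand crop. I'll enlarge both views of the trolley to locate it precisely.

Run:
```python
import cv2,numpy as np
a=cv2.imread('pics/scene0.png')[130:180,242:292];b=cv2.imread('pics/side0.png')[165:215,220:270+20]
a=cv2.resize(a,(400,400),interpolation=cv2.INTER_CUBIC);b=cv2.resize(b[:, :50],(400,400),interpolation=cv2.INTER_CUBIC)
cv2.imwrite('pics/c3.png',np.clip(np.hstack([a,b])*1.4,0,255).astype(np.uint8))
```

```text
(no output)
```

View pics/c3.png

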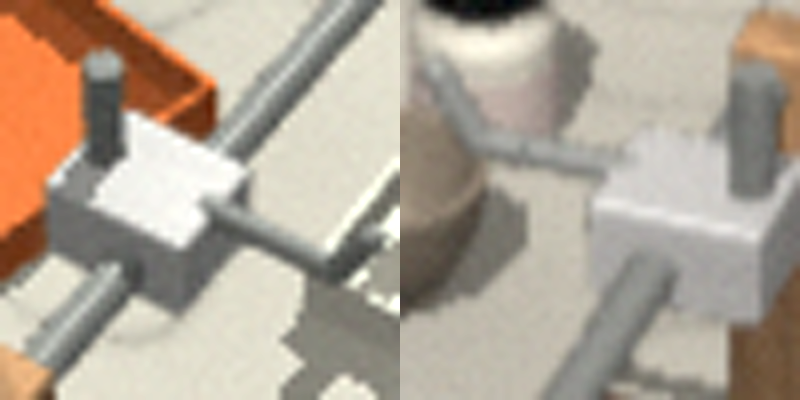

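In the left crop the post top is at (105,58), the bend at (330,265) and the tip at (379,234). In the right crop they are at (757,72), (476,138) and (437,66). I'll fit position and yaw to these points.

Run:
```python
from h import *
from scipy.optimize import least_squares
np.set_printoptions(precision=4,suppress=True)
S=lambda x,y:(242+x/8-.5,130+y/8-.5);D=lambda x,y:(220+(x-400)/8-.5,165+y/8-.5)
obs=[('scene',(-.064,0,.251),S(105,58)),('scene',(.027,0,.205),S(330,265)),('scene',(.040,0,.2275),S(379,234)),
('side',(-.064,0,.251),D(757,72)),('side',(.027,0,.205),D(476,138)),('side',(.040,0,.2275),D(437,66))]
C={n:camera_info(n) for n in('scene','side')}
def pr(n,p):
    q=C[n]['camera_from_world'][:3]@np.r_[p,1];K=C[n]['K'];return np.array([K[0,2]+K[0,0]*q[0]/-q[2],K[1,2]+K[1,1]*q[1]/q[2]])
def f(v,yaw=None):
    x,y,a=v[:3];r=[]
    for n,p,uv in obs:
        r.append(pr(n,(x+p[0]*np.cos(a)-p[1]*np.sin(a),y+p[0]*np.sin(a)+p[1]*np.cos(a),p[2]))-uv)
    return np.ravel(r)
s=least_squares(f,[.578,.02,.12]);print(s.x,s.fun.reshape(-1,2))
s=least_squares(lambda v:f([v[0],v[1],.12]),[.578,.02]);print(s.x,s.fun.reshape(-1,2))
# each view alone
o=obs
for k in(0,3):
    obs=o[k:k+3];s=least_squares(lambda v:f([v[0],v[1],.12]),[.578,.02]);print(k,s.x)
# tray: outer rim by white mask in both
for n in C:
    im=cv2.imread(f'pics/{n}1.png')
    # reproject model tray using guess later
t=lambda x,y:(130+(x-400)/1.739-.5,100+y/1.739-.5)
pp=[onz('side',t(*p),.028) for p in((522,287),(598,308),(474,361))];print('tray side rim',*pp)
```

```text
[0.5789 0.0217 0.1166] [[ 0.2259  0.5859]
 [ 1.0041  0.4731]
 [-0.4081  0.7399]
 [ 0.0832  0.3908]
 [ 0.5836  0.5668]
 [ 0.363   1.0552]]
[0.5789 0.0217] [[ 0.1788  0.6379]
 [ 1.0215  0.4521]
 [-0.3817  0.7076]
 [ 0.1138  0.342 ]
 [ 0.5699  0.5852]
 [ 0.3419  1.0827]]
0 [0.577  0.0229]
3 [0.581  0.0195]
tray side rim [0.6243 0.1565 0.028 ] [0.5061 0.1438 0.028 ] [0.6065 0.304  0.028 ]
```

```bash
cat > plan.py <<'E'
from h import *
from scipy.spatial.transform import Rotation as Ro
np.set_printoptions(precision=4,suppress=True)
S=np.array([.579,.0217,.205]);A=.119;L=.0515
RX=np.array([np.cos(A),np.sin(A),0]);RY=np.array([-np.sin(A),np.cos(A),0]);Z=np.array([0,0,1.])
def pose(ex,ez,th,ey=0):
    t=np.radians(th);z=np.sin(t)*RX-np.cos(t)*Z;y=np.cos(t)*RX+np.sin(t)*Z;x=np.cross(y,z)
    return S+(ex*RX+ey*RY+ez*Z)/1000-L*z,np.c_[x,y,z]
def now():
    s=state();return s['eef_pos'],Ro.from_rotvec(s['ee_rot']).as_matrix()
def eye():
    p,R=now();d=(p+L*R[:,2]-S)*1000;return d@RX,d@RY,d@Z,np.degrees(np.arctan2(R[:,2]@RX,-R[:,2]@Z)),np.degrees(np.arctan2(R[:,1]@RY,R[:,1]@RX))
def plan(wps):
    p,R=now();print('eye x,y,z,tilt,yawerr',np.array(eye()))
    for ex,ez,th,n in wps:
        q,Q=pose(ex,ez,th);d=R.T@(q-p)/.2;r=Ro.from_matrix(R.T@Q).as_rotvec()/np.pi
        print((ex,ez,th),'shift',d,'turn',r,'| per row',n,d/n,r/n);p,R=q,Q
E
python3 - <<'E'
from plan import *
plan([(80,60,0,10)])
plan([(80,60,0,10),(80,60,30,6),(49.5,39,30,4),(27,0,30,1)])
# jump: refit of seat with no half-pixel shift
E
python3 - <<'E'
from h import *
from scipy.optimize import least_squares
C={n:camera_info(n) for n in('scene','side')}
S=lambda x,y:(242+x/8,130+y/8);D=lambda x,y:(220+(x-400)/8,165+y/8)
obs=[('scene',(-.064,.251),S(105,58)),('scene',(.027,.205),S(330,265)),('scene',(.040,.2275),S(379,234)),('side',(-.064,.251),D(757,72)),('side',(.027,.205),D(476,138)),('side',(.040,.2275),D(437,66))]
def f(v):
    r=[]
    for n,p,uv in obs:
        q=C[n]['camera_from_world'][:3]@np.array([v[0]+p[0]*.993,v[1]+p[0]*.119,p[1]+v[2],1]);K=C[n]['K'];r+=[K[0,2]+K[0,0]*q[0]/-q[2]-uv[0],K[1,2]+K[1,1]*q[1]/q[2]-uv[1]]
    return np.array(r)
s=least_squares(f,[.579,.02,0]);print(s.x,s.fun)
E
```

```text
eye x,y,z,tilt,yawerr [   0.7147 -318.4      73.3211   -0.1392   -2.8546]
(80, 60, 0) shift [1.61   0.3162 0.0676] turn [-0.0008 -0.0004 -0.0159] | per row 10 [0.161  0.0316 0.0068] [-0.0001 -0.     -0.0016]
eye x,y,z,tilt,yawerr [   0.7147 -318.4      73.3211   -0.1392   -2.8546]
(80, 60, 0) shift [1.61   0.3162 0.0676] turn [-0.0008 -0.0004 -0.0159] | per row 10 [0.161  0.0316 0.0068] [-0.0001 -0.     -0.0016]
(80, 60, 30) shift [-0.     -0.1287  0.0345] turn [-0.1667 -0.     -0.    ] | per row 6 [-0.     -0.0215  0.0057] [-0.0278 -0.     -0.    ]
(49.5, 39, 30) shift [ 0.     -0.1846  0.0147] turn [0. 0. 0.] | per row 4 [ 0.     -0.0461  0.0037] [0. 0. 0.]
(27, 0, 30) shift [-0.     -0.1949  0.1126] turn [0. 0. 0.] | per row 1 [-0.     -0.1949  0.1126] [0. 0. 0.]
[5.78906074e-01 2.17503923e-02 4.76692452e-04] [-0.2877295  -0.01708474  0.5540927  -0.1764475  -0.84811444  0.07742889
 -0.41190839 -0.29762911  0.0415958  -0.06081117 -0.18697867  0.43126326]
```

>>> send_rows(motion=[[[-1,0.05,0.039,0,0,0,0],[-1,0.1,0.039,0,0,0,0],[-1,0.1,0.039,0,0,0,0],[-1,0.1,0.039,0,0,0,0],[-1,0.1,0.04,0,0,0,0],[-1,0.1,0.04,0,0,0,0],[-1,0.1,0.04,0,0,0,0],[-1,0.1,0.04,0,0,0,0]]])

```text
clock: 6.55
eef_pos: [0.6711, -0.1382, 0.3296]
ee_rot: [-2.14, -2.296, 0.001]
contact_force: [-0.3, -0.6, -3.6]
gripper_width: 0.107
gripper_force: 49.3
```

>>> send_rows(motion=[[[-1,0.12,0,0,0,0,0],[-1,0.12,0,0.01,0,0,0],[-1,0.12,0,0.01,0,0,0],[-1,0.12,0,0.01,0,0,0],[-1,0.12,0,0.01,0,0,0],[-1,0.12,0,0.01,0,0,0],[-1,0.1,0,0.01,0,0,0],[-1,0.04,0,0.008,0,0,-0.0159]]])

```text
clock: 7.35
eef_pos: [0.658, 0.0368, 0.3163]
ee_rot: [-2.074, -2.354, -0.001]
contact_force: [-0.2, 0.7, -2.8]
gripper_width: 0.11
gripper_force: 49.3
```

>>> send_rows(motion=[[[-1,0,-0.021,0,-0.0278,0,0],[-1,0,-0.022,0.002,-0.0278,0,0],[-1,0,-0.022,0.004,-0.0278,0,0],[-1,0,-0.022,0.006,-0.0278,0,0],[-1,0,-0.022,0.008,-0.0278,0,0],[-1,0,-0.022,0.01,-0.0278,0,0],[-1,0,0,0,0,0,0],[-1,0,0,0,0,0,0]]])

```text
clock: 8.15
eef_pos: [0.6349, 0.0289, 0.305]
ee_rot: [1.822, 2.054, 0.547]
contact_force: [0.1, -0.3, -2.5]
gripper_width: 0.105
gripper_force: 50.0
```

Run:
```python
from plan import *
print(state()['clock'],state()['contact_force'])
plan([(49.5,39,30,1),(33,10.4,30,6)])
ims=[grab_frame(n)[:,:,::-1] for n in('scene','side')]
for n,i in zip(('scene2','side2'),ims): cv2.imwrite(f'pics/{n}.png',i)
# projected eye in each view
p,R=now();e=p+L*R[:,2]
px=[]
for n in('scene','side'):
    c=camera_info(n);q=c['camera_from_world'][:3]@np.r_[e,1];K=c['K'];px.append((K[0,2]+K[0,0]*q[0]/-q[2],K[1,2]+K[1,1]*q[1]/q[2]))
print(px)
cr=[]
for i,(u,v) in zip(ims,px):
    u,v=int(u),int(v);print('origin',u-35,v-35)
    cr.append(cv2.resize(i[v-35:v+35,u-35:u+35],(400,400),interpolation=cv2.INTER_CUBIC))
cv2.imwrite('pics/c4.png',np.clip(np.hstack(cr)*1.5,0,255).astype(np.uint8))
```

```text
8.15 [ 0.0893 -0.2715 -2.5193]
eye x,y,z,tilt,yawerr [81.9001  0.5164 55.2793 29.7754  0.0292]
(49.5, 39, 30) shift [-0.0023 -0.182  -0.0098] turn [-0.0012 -0.0003  0.0001] | per row 1 [-0.0023 -0.182  -0.0098] [-0.0012 -0.0003  0.0001]
(33, 10.4, 30) shift [-0.     -0.1429  0.0826] turn [0. 0. 0.] | per row 6 [-0.     -0.0238  0.0138] [0. 0. 0.]
[(np.float64(305.0291212522866), np.float64(157.2816393503411)), (np.float64(207.1324978744065), np.float64(158.41950843043603))]
origin 270 122
origin 172 123
```

View pics/c4.png

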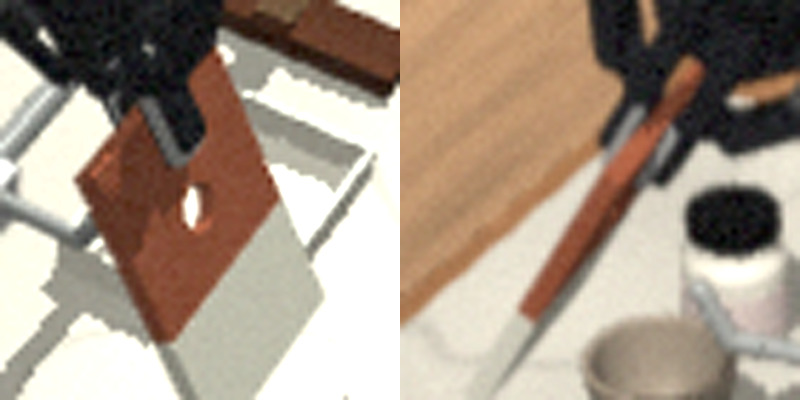

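The eye in the scene crop spans (181–213, 180–232), centred at about (197,206). The prediction was close to (200,201). I'll work out the offset on the plaque's front face before threading.

Run:
```python
from plan import *
p,R=now()
fo=p+R[:,1]*.005 # point on outer face
def onface(uv):
    o,d=ray('scene',uv);t=((fo-o)@R[:,1])/(d@R[:,1]);q=R.T@(o+t*d-p)*1000;return q
c=lambda x,y:(270+x/5.714,122+y/5.714)
print('eye in tool mm (x,y,z), expect 0,5,51.5:',onface(c(197,206)))
for nm,a in(('topleft',(78,180)),('topright',(219,48)),('right mid glaze',(280,207)),('right low corner?',(325,293)),('left glaze',(168,343))):print(nm,onface(c(*a)))
im=cv2.imread('pics/scene2.png')[122:192,270:340].astype(int)
m=(im[...,2]-im[...,1]>35)
ys,xs=np.nonzero((~m[25:45,25:45]));print(len(xs),xs.mean()+25.5,ys.mean()+25.5)
print(m[28:44,28:42].astype(int))
```

```text
eye in tool mm (x,y,z), expect 0,5,51.5: [-7.9324  5.     47.3685]
topleft [-62.7396   5.     -10.6678]
topright [44.5801  5.      2.8225]
right mid glaze [39.1505  5.     86.2381]
right low corner? [ 43.3722   5.     140.7014]
left glaze [-58.3594   5.      81.216 ]
147 31.30952380952381 32.92857142857143
[[0 0 0 0 0 1 1 1 1 1 1 1 1 1]
 [0 0 0 0 0 1 1 1 1 1 1 1 1 1]
 [0 0 0 0 0 1 1 1 1 1 1 1 1 1]
 [0 0 0 0 0 1 1 1 1 1 1 1 1 1]
 [0 0 0 0 1 0 0 0 0 1 1 1 1 1]
 [0 0 0 0 0 0 0 0 0 1 1 1 1 1]
 [0 0 0 0 0 0 0 0 0 0 1 1 1 1]
 [0 0 0 1 0 0 0 0 0 0 1 1 1 1]
 [0 0 1 1 0 0 0 0 0 1 1 1 1 1]
 [0 0 1 1 0 0 0 0 1 1 1 1 1 1]
 [1 1 1 1 0 0 0 1 1 1 1 1 1 1]
 [0 1 1 1 1 0 1 1 1 1 1 1 1 1]
 [1 1 1 1 1 1 1 1 1 1 1 1 1 1]
 [1 1 1 1 1 1 1 1 1 1 1 1 1 1]
 [1 1 1 1 1 1 1 1 1 1 1 1 1 1]
 [1 1 1 1 1 1 1 1 1 1 1 1 1 1]]
```

Run:
```python
from plan import *
c=camera_info('wrist');p,R=now();im=grab_frame('wrist')[:,:,::-1];cv2.imwrite('pics/w1.png',im)
np.savez('w1.npz',T=c['camera_from_world'],K=c['K'],p=p,R=R)
for z in(-.0035,.09,.1465):
  for x in(-.05,.05):
    q=c['camera_from_world'][:3]@np.r_[p+R@[x,0.005,z],1];th=np.arccos(-q[2]/np.linalg.norm(q));d=np.array([q[0],-q[1]])/np.hypot(q[0],q[1])*th*c['K'][0,0]+c['K'][:2,2];print(x,z,d*1.5625)
cv2.imwrite('pics/w1b.png',cv2.resize(im,(800,600),interpolation=cv2.INTER_CUBIC))
```

```text
-0.05 -0.0035 [411.3366 547.2447]
0.05 -0.0035 [416.1093 251.1755]
-0.05 0.09 [406.5377 414.6926]
0.05 0.09 [407.6804 215.9474]
-0.05 0.1465 [404.8375 369.5371]
0.05 0.1465 [405.4305 206.6318]
```

View pics/w1b.png

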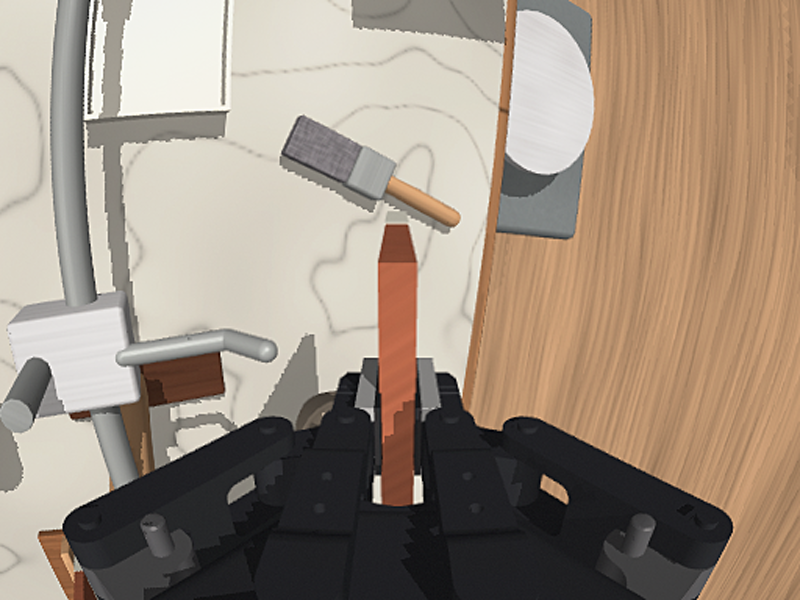

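The wrist view shows the near end of the plaque's top edge at row 262 (251 predicted). The hook's bend is at (222,337) and its tip at (266,350). I'll measure both in the same camera.

Run:
```python
from plan import *
D=np.load('w1.npz');T,K,p,R=[D[k] for k in('T','K','p','R')]
q=lambda x,y:(x/1.5625,y/1.5625)
def wray(uv):
    o=wz(T,K,uv,0);o2=wz(T,K,uv,.1);return o,o2-o
def onplane(uv,axis,val): # tool-frame plane
    o,d=wray(uv);o=R.T@(o-p);d=R.T@d;t=(val-o[axis])/d[axis];return (o+t*d)*1000
for z in(-.001,-.0035,-.006):print('near top end (tool mm) z',z,onplane(q(398,262),2,z))
for z in (.0865,.1465): print('glaze/bottom',onplane(q(398,224 if z<.1 else 211),2,z))
f=lambda P:np.array([(P-S)@RX,(P-S)@RY,(P-S)@Z])*1000
print('bend',f(wz(T,K,q(222,339),.205)),'tip',f(wz(T,K,q(266,350),.2275)),'shank root',f(wz(T,K,q(123,357),.205)),'push',f(wz(T,K,q(18,413),.251)))
# tray
print('tray corners rim',[f(wz(T,K,q(*a),.028)) for a in((86,119),(229,109))])
```

```text
near top end (tool mm) z -0.001 [46.7505  0.4821 -1.    ]
near top end (tool mm) z -0.0035 [47.2401  0.4773 -3.5   ]
near top end (tool mm) z -0.006 [47.7296  0.4724 -6.    ]
glaze/bottom [46.7463  0.6615 86.5   ]
glaze/bottom [ 47.496    0.7853 146.5   ]
bend [25.7146 -2.1236  0.    ] tip [41.2003 -2.3316 22.5   ] shank root [-21.5254  -2.9948   0.    ] push [-61.936   -1.0941  46.    ]
tray corners rim [array([ -50.7205,  126.6874, -177.    ]), array([  65.6361,  126.8576, -177.    ])]
```

>>> send_rows(motion=[[[-1,0.001,-0.032,-0.004,0,0,0],[-1,0.001,-0.032,-0.004,0,0,0],[-1,0.001,-0.032,-0.004,0,0,0],[-1,0.001,-0.032,-0.004,0,0,0],[-1,0.001,-0.032,-0.004,0,0,0],[-1,0,0,0,0,0,0],[-1,0,0,0,0,0,0]]])

```text
clock: 9.0
eef_pos: [0.6063, 0.0256, 0.2939]
ee_rot: [1.819, 2.05, 0.55]
contact_force: [0.3, 0.0, -3.2]
gripper_width: 0.106
gripper_force: 50.0
```

Run:
```python
from plan import *
print(np.array(eye()),state()['contact_force'])
ims=[grab_frame(n)[:,:,::-1] for n in('scene','side')]
for n,i in zip(('scene3','side3'),ims): cv2.imwrite(f'pics/{n}.png',i)
p,R=now();cr=[]
for n,i in zip(('scene','side'),ims):
    c=camera_info(n);K=c['K'];o=[]
    for e in(p+L*R[:,2]+R[:,1]*.005,p+L*R[:,2],S+.04*RX+.0225*Z):
        q=c['camera_from_world'][:3]@np.r_[e,1];o.append(np.array([K[0,2]+K[0,0]*q[0]/-q[2],K[1,2]+K[1,1]*q[1]/q[2]]))
    u,v=o[0].astype(int);print('pred face-eye, eye, tip in crop',[(a-[u-25,v-25])*16 for a in o],'origin',u-25,v-25)
    cr.append(cv2.resize(i[v-25:v+25,u-25:u+25],(400,400),interpolation=cv2.INTER_CUBIC))
cv2.imwrite('pics/c5.png',np.clip(cv2.hconcat(cr)*1.5,0,255).astype(np.uint8))
```

```text
[53.3468  0.6035 44.3538 30.0498  0.0037] [ 0.3129  0.0451 -3.1545]
pred face-eye, eye, tip in crop [array([407.2852, 412.3347]), array([382.3678, 411.8316]), array([296.4835, 471.6829])] origin 270 130
pred face-eye, eye, tip in crop [array([402.4577, 402.4315]), array([428.9627, 421.3911]), array([518.798 , 557.1271])] origin 192 139
```

View pics/c5.png

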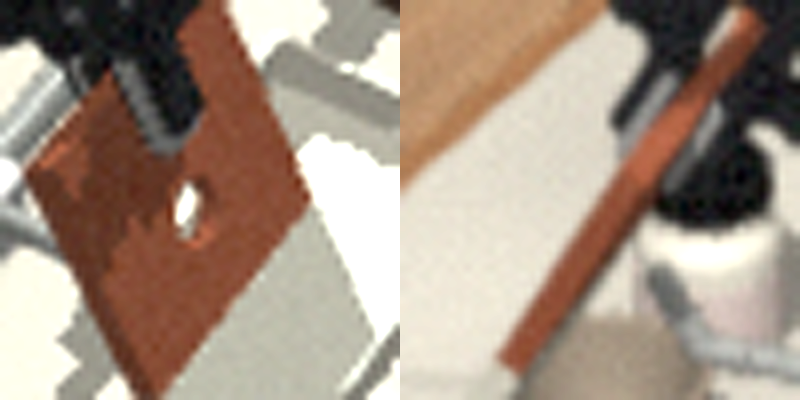

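The scene, side and wrist estimates put the eye within about 3 mm of the hook's axis laterally. The eye is on the axis line of the bent end. I'll shift 1.6 mm sideways and thread slowly, watching the force.

>>> send_rows(motion=[[[-1,0.008,0,0,0,0,0],[-1,0,-0.02,0.0115,0,0,0],[-1,0,-0.02,0.0115,0,0,0],[-1,0,-0.02,0.0115,0,0,0],[-1,0,-0.02,0.0115,0,0,0],[-1,0,-0.02,0.0115,0,0,0]]])

```text
clock: 9.7
eef_pos: [0.5943, 0.0258, 0.2732]
ee_rot: [1.82, 2.051, 0.549]
contact_force: [0.1, -0.3, -2.6]
gripper_width: 0.106
gripper_force: 49.9
```

Run:
```python
from plan import *
print(np.array(eye()),state()['contact_force'],state()['torque'])
i=grab_frame('scene')[:,:,::-1];cv2.imwrite('pics/scene4.png',i);j=grab_frame('side')[:,:,::-1];cv2.imwrite('pics/side4.png',j)
a=cv2.resize(i[130:180,262:312],(400,400),interpolation=cv2.INTER_CUBIC);b=cv2.resize(j[145:195,205:255],(400,400),interpolation=cv2.INTER_CUBIC)
cv2.imwrite('pics/c6.png',np.clip(np.hstack([a,b])*1.5,0,255).astype(np.uint8))
```

```text
[41.4499  2.2448 23.6426 29.9957 -0.0073] [ 0.0842 -0.2926 -2.6169] [-0.0882  0.9737  0.0322]
```

View pics/c6.png

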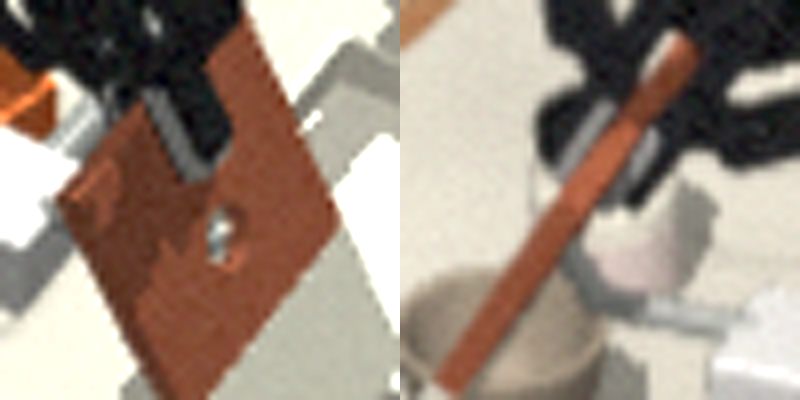

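The bent end's tip is visible inside the eye at (218,240), with the eye's centre at about (225,237). The force is unchanged, so the tip is through. Continuing along the bent end, watching force.

>>> send_rows(motion=[[[-1,-0.004,-0.02,0.0107,0,0,0],[-1,0,-0.02,0.0107,0,0,0],[-1,0,-0.02,0.0107,0,0,0]]])

```text
clock: 10.1
eef_pos: [0.5875, 0.0242, 0.262]
ee_rot: [1.82, 2.05, 0.55]
contact_force: [-0.4, 1.2, -2.6]
gripper_width: 0.109
gripper_force: 49.9
```

>>> send_rows(motion=[[[-1,0,-0.02,0.0107,0,0,0],[-1,0,-0.02,0.0107,0,0,0],[-1,0,-0.02,0.0107,0,0,0],[-1,0,0,0,0,0,0]]])

```text
clock: 10.5
eef_pos: [0.5795, 0.0233, 0.2496]
ee_rot: [1.821, 2.052, 0.548]
contact_force: [0.2, -0.1, -2.7]
gripper_width: 0.109
gripper_force: 49.9
```

Run:
```python
from plan import *
print(state()['clock'],state()['contact_force'],state()['torque'])
plan([(15,0,30,3),(7,0,15,4),(0,0,0,4),(0,-4,0,1)])
```

```text
10.5 [ 0.2108 -0.0689 -2.6939] [-0.1056  0.9701  0.    ]
eye x,y,z,tilt,yawerr [26.4022  1.4991 -0.0938 29.899  -0.0041]
(15, 0, 30) shift [-0.0075 -0.0496 -0.0288] turn [-0.0006 -0.     -0.    ] | per row 3 [-0.0025 -0.0165 -0.0096] [-0.0002 -0.     -0.    ]
(7, 0, 15) shift [-0.      0.032  -0.0112] turn [0.0833 0.     0.    ] | per row 4 [-0.      0.008  -0.0028] [0.0208 0.     0.    ]
(0, 0, 0) shift [ 0.      0.0328 -0.0003] turn [ 0.0833 -0.      0.    ] | per row 4 [ 0.      0.0082 -0.0001] [ 0.0208 -0.      0.    ]
(0, -4, 0) shift [0.   0.   0.02] turn [0. 0. 0.] | per row 1 [0.   0.   0.02] [0. 0. 0.]
```

>>> send_rows(motion=[[[-1,0,-0.016,-0.0095,0,0,0],[-1,0,-0.016,-0.0095,0,0,0],[-1,0,-0.016,-0.0095,0,0,0],[-1,0,0,0,0,0,0]]])

```text
clock: 10.9
eef_pos: [0.5689, 0.0219, 0.2508]
ee_rot: [1.82, 2.05, 0.549]
contact_force: [0.2, -0.9, -3.0]
gripper_width: 0.103
gripper_force: 49.9
```

Run:
```python
from plan import *
print(state()['clock'],state()['contact_force'],state()['torque'])
n=8
plan([(15+(0-15)*k/n,-1*k/n,30-30*k/n,1) for k in range(1,n+1)])
```

```text
10.9 [ 0.2164 -0.8583 -3.0155] [-0.0937  0.948   0.0395]
eye x,y,z,tilt,yawerr [15.7395  1.3674  1.2427 30.0052  0.0017]
(13.125, -0.125, 26.25) shift [-0.007   0.0021 -0.0001] turn [0.0209 0.0001 0.    ] | per row 1 [-0.007   0.0021 -0.0001] [0.0209 0.0001 0.    ]
(11.25, -0.25, 22.5) shift [ 0.      0.0082 -0.003 ] turn [ 0.0208  0.     -0.    ] | per row 1 [ 0.      0.0082 -0.003 ] [ 0.0208  0.     -0.    ]
(9.375, -0.375, 18.75) shift [ 0.      0.0079 -0.0025] turn [ 0.0208 -0.      0.    ] | per row 1 [ 0.      0.0079 -0.0025] [ 0.0208 -0.      0.    ]
(7.5, -0.5, 15.0) shift [-0.      0.0078 -0.0019] turn [ 0.0208 -0.     -0.    ] | per row 1 [-0.      0.0078 -0.0019] [ 0.0208 -0.     -0.    ]
(5.625, -0.625, 11.25) shift [ 0.      0.0076 -0.0013] turn [ 0.0208 -0.     -0.    ] | per row 1 [ 0.      0.0076 -0.0013] [ 0.0208 -0.     -0.    ]
(3.75, -0.75, 7.5) shift [-0.      0.0075 -0.0007] turn [ 0.0208 -0.      0.    ] | per row 1 [-0.      0.0075 -0.0007] [ 0.0208 -0.      0.    ]
(1.875, -0.875, 3.75) shift [ 0.      0.0075 -0.0001] turn [ 0.0208  0.     -0.    ] | per row 1 [ 0.      0.0075 -0.0001] [ 0.0208  0.     -0.    ]
(0.0, -1.0, 0.0) shift [-0.      0.0074  0.0006] turn [0.0208 0.     0.    ] | per row 1 [-0.      0.0074  0.0006] [0.0208 0.     0.    ]
```

>>> send_rows(motion=[[[-1,0,0.002,0.001,0.0208,0,0],[-1,0,0.008,-0.003,0.0208,0,0],[-1,0,0.008,-0.0025,0.0208,0,0],[-1,0,0.008,-0.002,0.0208,0,0]]])

```text
clock: 11.3
eef_pos: [0.5744, 0.0224, 0.2548]
ee_rot: [1.961, 2.208, 0.291]
contact_force: [0.6, -0.4, -3.0]
gripper_width: 0.112
gripper_force: 49.9
```

>>> send_rows(motion=[[[-1,0,0.0076,-0.001,0.0208,0,0],[-1,0,0.0075,-0.0005,0.0208,0,0],[-1,0,0.0075,0,0.0208,0,0],[-1,0,0.0075,0.0005,0.0208,0,0],[-1,0,0,0,0,0,0]]])

```text
clock: 11.8
eef_pos: [0.5821, 0.0235, 0.2554]
ee_rot: [2.085, 2.348, 0.007]
contact_force: [-0.0, -0.2, -2.9]
gripper_width: 0.105
gripper_force: 49.8
```

Run:
```python
from plan import *
print(state()['clock'],state()['contact_force'],state()['torque'])
plan([(0,-6,0,4)])
```

```text
11.8 [-0.0011 -0.2142 -2.949 ] [-0.0249 -0.0671  0.0043]
eye x,y,z,tilt,yawerr [ 3.5243  1.5157 -1.0539  0.2606 -0.0236]
(0, -6, 0) shift [-0.0072 -0.0166  0.0246] turn [ 0.0014 -0.0005 -0.0001] | per row 4 [-0.0018 -0.0041  0.0062] [ 0.0004 -0.0001 -0.    ]
```

>>> send_rows(motion=[[[-1,0,-0.008,0,0,0,0],[-1,0,-0.008,0.005,0,0,0],[-1,0,0,0.005,0,0,0],[-1,0,0,0.005,0,0,0],[-1,0,0,0.003,0,0,0],[-1,0,0,0,0,0,0]]])

```text
clock: 12.4
eef_pos: [0.5762, 0.0228, 0.2516]
ee_rot: [2.085, 2.349, 0.002]
contact_force: [-0.2, -1.7, -2.6]
gripper_width: 0.103
gripper_force: 49.8
```

>>> send_rows(motion=[[[-1,0,0,0.003,0,0,0],[-1,0,0,0.003,0,0,0],[-1,0,0,0,0,0,0]]])

```text
clock: 12.7
eef_pos: [0.5765, 0.0229, 0.2505]
ee_rot: [2.085, 2.349, 0.002]
contact_force: [0.2, 0.2, -3.3]
gripper_width: 0.106
gripper_force: 50.0
```

>>> send_rows(motion=[[[-1,0,0,0.003,0,0,0],[-1,0,0,0.003,0,0,0],[-1,0,0,0,0,0,0]]])

```text
clock: 13.0
eef_pos: [0.5766, 0.023, 0.2503]
ee_rot: [2.084, 2.349, 0.002]
contact_force: [-1.9, -0.7, 3.3]
gripper_width: 0.108
gripper_force: 50.8
```

>>> send_rows(motion=[[[-1,0,0,0.003,0,0,0],[-1,0,0,0.003,0,0,0],[-1,0,0,0,0,0,0]]])

```text
clock: 13.3
eef_pos: [0.5766, 0.023, 0.2501]
ee_rot: [2.084, 2.348, 0.001]
contact_force: [-4.6, -0.0, 7.4]
gripper_width: 0.107
gripper_force: 51.5
```

>>> send_rows(motion=[[[-1,0,0,-0.006,0,0,0],[-0.75,0,0,0,0,0,0],[-0.65,0,0,0,0,0,0],[-0.55,0,0,0,0,0,0],[-0.4,0,0,0,0,0,0],[-0.4,0,0,0,0,0,0]]])

```text
clock: 13.9
eef_pos: [0.5765, 0.0229, 0.2491]
ee_rot: [2.085, 2.349, 0.002]
contact_force: [0.3, 0.1, 0.5]
gripper_width: 0.297
gripper_force: 0.0
```

Run:
```python
from plan import *
print(state()['clock'],state()['contact_force'],state()['gripper_width'],np.array(eye()))
i=grab_frame('side')[:,:,::-1];cv2.imwrite('pics/side5.png',i);j=grab_frame('scene')[:,:,::-1];cv2.imwrite('pics/scene5.png',j)
# reddish+glazed plaque: centroid of terracotta pixels in the hook area
for n,im,(y0,y1,x0,x1) in(('side',i,(130,260,180,260)),('scene',j,(110,230,250,330))):
    b=im[y0:y1,x0:x1].astype(int);m=(b[...,2]-b[...,1]>35)&(b[...,1]<90);ys,xs=np.nonzero(m);print(n,len(xs),xs.mean()+x0,ys.mean()+y0,ys.min()+y0,ys.max()+y0)
```

```text
13.9 [0.3048 0.0936 0.5414] 0.29748229476980304 [-2.3201  1.5202 -7.4111  0.0746  0.0043]
side 187 233.13903743315507 181.01604278074865 130 208
scene 141 261.6241134751773 139.95744680851064 110 163
```

The plaque is released and hanging: the wrist reads about 0 N with the fingers open. I'll lift the gripper clear, then measure the tray ends by intensity profiles along the rail direction.

>>> send_rows(motion=[[[-0.4,0,0,-0.03,0,0,0],[-0.4,0,0,-0.05,0,0,0],[-0.4,0,0,-0.08,0,0,0],[-0.4,0,0,-0.1,0,0,0],[-0.4,0,0,-0.1,0,0,0],[-0.4,0,0,-0.05,0,0,0],[-1,0,0,0,0,0,0]]])

```text
clock: 14.7
eef_pos: [0.5777, 0.0232, 0.3344]
ee_rot: [2.082, 2.346, 0.007]
contact_force: [-0.6, -0.6, -0.6]
gripper_width: 0.144
gripper_force: 0.0
```

Run:
```python
from plan import *
print(state()['clock'],np.array(eye()),state()['contact_force'])
T0=camera_info('wrist');W=grab_frame('wrist')[:,:,::-1];cv2.imwrite('pics/w2.png',W)
C={n:camera_info(n) for n in('scene','side')}
def pr(n,P):
    c=T0 if n=='wrist' else C[n];q=c['camera_from_world'][:3]@np.r_[P,1];K=c['K']
    if n=='wrist':
        th=np.arccos(-q[2]/np.linalg.norm(q));return np.array([q[0],-q[1]])/np.hypot(q[0],q[1])*th*K[0,0]+K[:2,2]
    return np.array([K[0,2]+K[0,0]*q[0]/-q[2],K[1,2]+K[1,1]*q[1]/q[2]])
I={'scene':cv2.imread('pics/scene0.png'),'side':cv2.imread('pics/side0.png'),'wrist':W}
ys=np.arange(100,312,4)
for n,im in I.items():
    for x in(25,45):
        pts=np.array([pr(n,S+(x*RX+y*RY)/1000-.177*Z) for y in ys],np.float32)-.5
        g=cv2.remap(cv2.cvtColor(im,cv2.COLOR_BGR2GRAY),pts[:,0].reshape(1,-1),pts[:,1].reshape(1,-1),cv2.INTER_LINEAR)[0]
        print(n,x,' '.join(f'{a}:{b}' for a,b in zip(ys,g)))
```

```text
14.7 [-0.7715  1.6434 77.913   0.3874  0.0012] [-0.6491 -0.6141 -0.5871]
scene 25 100:98 104:98 108:91 112:88 116:88 120:86 124:98 128:183 132:196 136:197 140:197 144:196 148:198 152:196 156:196 160:196 164:197 168:196 172:198 176:197 180:197 184:197 188:197 192:197 196:198 200:197 204:197 208:198 212:198 216:198 220:196 224:197 228:198 232:198 236:197 240:196 244:142 248:120 252:114 256:113 260:103 264:92 268:87 272:89 276:89 280:105 284:161 288:170 292:163 296:161 300:162 304:164 308:163
scene 45 100:98 104:98 108:90 112:86 116:87 120:88 124:110 128:177 132:199 136:196 140:197 144:198 148:196 152:195 156:195 160:198 164:198 168:197 172:198 176:199 180:198 184:198 188:198 192:197 196:197 200:197 204:196 208:197 212:196 216:198 220:198 224:198 228:198 232:197 236:196 240:195 244:173 248:120 252:115 256:115 260:107 264:91 268:90 272:88 276:88 280:112 284:169 288:173 292:166 296:163 300:163 304:164 308:165
side 25 100:104 104:94 108:95 112:99 116:99 120:102 124:106 128:107 132:108 136:94 140:99 144:103 148:100 152:99 156:104 160:107 164:113 168:116 172:118 176:116 180:117 184:111 188:1
[... 738 characters left out ...]
:234 144:235 148:234 152:234 156:234 160:234 164:234 168:233 172:234 176:234 180:233 184:233 188:234 192:233 196:233 200:233 204:233 208:232 212:233 216:233 220:232 224:232 228:232 232:232 236:203 240:0 244:0 248:0 252:0 256:0 260:0 264:0 268:0 272:0 276:0 280:0 284:0 288:0 292:0 296:0 300:0 304:0 308:0
wrist 45 100:203 104:164 108:128 112:131 116:133 120:134 124:79 128:239 132:235 136:235 140:234 144:234 148:234 152:234 156:234 160:234 164:234 168:234 172:234 176:233 180:233 184:233 188:233 192:233 196:233 200:233 204:233 208:232 212:233 216:232 220:232 224:232 228:232 232:232 236:232 240:0 244:0 248:0 252:0 256:0 260:0 264:0 268:0 272:0 276:0 280:0 284:0 288:0 292:0 296:0 300:0 304:0 308:0
```

>>> send_rows(motion=[[[-1,-0.028,-0.052,0,0,0,0],[-1,-0.028,-0.052,0,0,0,0],[-1,-0.028,-0.053,0,0,0,0],[-1,-0.028,-0.053,0,0,0,0],[-1,-0.028,-0.053,0,0,0,0],[-1,-0.028,-0.053,0,0,0,0],[-1,0,0,0.05,0,0,0],[-1,0,0,0.09,0,0,0]]])

```text
clock: 15.55
eef_pos: [0.5185, -0.0183, 0.3041]
ee_rot: [2.084, 2.345, 0.005]
contact_force: [-0.7, -0.8, -1.6]
gripper_width: -0.001
gripper_force: 0.0
```

>>> send_rows(motion=[[[-1,0,0,0.1,0,0,0],[-1,0,0,0.1,0,0,0],[-1,0,0,0.08,0,0,0],[-1,0,0,0.035,0,0,0],[-1,0,0,0,0,0,0]]])

```text
clock: 16.05
eef_pos: [0.5167, -0.0177, 0.2387]
ee_rot: [-2.084, -2.349, 0.001]
contact_force: [0.1, 0.5, -0.3]
gripper_width: -0.001
gripper_force: 0.0
```

Run:
```python
from plan import *
s=state();print(s['clock'],s['contact_force'],s['gripper_width'],s['eef_pos'],[(s['eef_pos']-S)@a*1000 for a in(RX,RY,Z)])
```

```text
16.05 [ 0.1104  0.4943 -0.2797] -0.0008775755128917757 [ 0.5167 -0.0177  0.2387] [np.float64(-66.51194578408163), np.float64(-31.770326627829817), np.float64(33.67746644776384)]
```

>>> send_rows(motion=[[[-1,0.01,0.01,-0.02,0,0,0],[-1,0.015,0,0,0,0,0],[-1,0.015,0,0,0,0,0],[-1,0.01,0,0,0,0,0]]])

```text
clock: 16.45
eef_pos: [0.5188, -0.0071, 0.245]
ee_rot: [2.083, 2.349, 0.003]
contact_force: [0.2, -0.0, -0.0]
gripper_width: -0.001
gripper_force: 0.0
```

>>> send_rows(motion=[[[-1,0.01,0,0,0,0,0],[-1,0.01,0,0,0,0,0],[-1,0.01,0,0,0,0,0]]])

```text
clock: 16.75
eef_pos: [0.5181, -0.0028, 0.2446]
ee_rot: [2.085, 2.347, 0.001]
contact_force: [0.5, -2.3, 1.1]
gripper_width: -0.002
gripper_force: 1.1
```

>>> send_rows(motion=[[[-1,0.01,0,0,0,0,0],[-1,0.01,0,0,0,0,0],[-1,0.01,0,0,0,0,0]]])

```text
clock: 17.05
eef_pos: [0.5172, 0.0041, 0.2444]
ee_rot: [2.085, 2.348, 0.002]
contact_force: [0.2, -2.2, 1.4]
gripper_width: 0.004
gripper_force: 1.1
```

Run:
```python
from plan import *
s=state();print(s['clock'],s['contact_force'],[(s['eef_pos']-S)@a*1000 for a in(RX,RY,Z)])
```

```text
17.05 [ 0.1687 -2.1755  1.4285] [np.float64(-63.42454197601499), np.float64(-10.133899392341407), np.float64(39.356635424645624)]
```

>>> send_rows(motion=[[[-1,0.012,0,0,0,0,0],[-1,0.014,0,0,0,0,0],[-1,0.016,0,0,0,0,0],[-1,0.018,0,0,0,0,0],[-1,0.02,0,0,0,0,0],[-1,0.02,0,0,0,0,0],[-1,0.02,0,0,0,0,0],[-1,0.02,0,0,0,0,0]]])

```text
clock: 17.85
eef_pos: [0.5137, 0.0323, 0.2442]
ee_rot: [2.085, 2.349, 0.002]
contact_force: [1.1, -1.9, 0.1]
gripper_width: -0.002
gripper_force: 1.1
```

>>> send_rows(motion=[[[-1,0.02,0,0,0,0,0],[-1,0.02,0,0,0,0,0],[-1,0.02,0,0,0,0,0],[-1,0.02,0,0,0,0,0],[-1,0.02,0,0,0,0,0],[-1,0.02,0,0,0,0,0],[-1,0.02,0,0,0,0,0],[-1,0.02,0,0,0,0,0]]])

```text
clock: 18.65
eef_pos: [0.5098, 0.064, 0.2442]
ee_rot: [2.085, 2.349, 0.001]
contact_force: [1.7, -2.2, 0.6]
gripper_width: 0.001
gripper_force: 1.1
```

>>> send_rows(motion=[[[-1,0.02,0,0,0,0,0],[-1,0.02,0,0,0,0,0],[-1,0.02,0,0,0,0,0],[-1,0.02,0,0,0,0,0],[-1,0.02,0,0,0,0,0],[-1,0.02,0,0,0,0,0],[-1,0.02,0,0,0,0,0],[-1,0.02,0,0,0,0,0]]])

```text
clock: 19.45
eef_pos: [0.506, 0.0958, 0.2442]
ee_rot: [2.085, 2.349, 0.001]
contact_force: [2.1, -1.8, -0.3]
gripper_width: 0.002
gripper_force: 1.1
```

>>> send_rows(motion=[[[-1,0.02,0,0,0,0,0],[-1,0.02,0,0,0,0,0],[-1,0.02,0,0,0,0,0],[-1,0.02,0,0,0,0,0],[-1,0.02,0,0,0,0,0],[-1,0.016,0,0,0,0,0],[-1,0.012,0,0,0,0,0],[-1,0.008,0,0,0,0,0]]])

```text
clock: 20.25
eef_pos: [0.5027, 0.1228, 0.2442]
ee_rot: [2.085, 2.349, 0.001]
contact_force: [1.7, -1.3, 1.2]
gripper_width: 0.003
gripper_force: 1.0
```

Run:
```python
from plan import *
s=state();print(s['clock'],s['contact_force'],[(s['eef_pos']-S)@a*1000 for a in(RX,RY,Z)])
for n in('scene','side','wrist'):cv2.imwrite(f'pics/{n}6.png',grab_frame(n)[:,:,::-1])
# plaque terracotta blob in scene
im=cv2.imread('pics/scene6.png').astype(int);m=((im[...,2]-im[...,1]>35)&(im[...,1]<95)&(im[...,2]<190)).astype(np.uint8)
k,l,st,ce=cv2.connectedComponentsWithStats(m)
for i in range(1,k):
    if st[i,4]>80:print(st[i],ce[i])
```

```text
20.25 [ 1.6775 -1.2775  1.177 ] [np.float64(-63.747955856849686), np.float64(109.44746301986213), np.float64(39.19554961510979)]
[216   4  27  16  91] [229.1538  11.8681]
[166  14  48  37 269] [189.6766  32.29  ]
[295  28  17  11 103] [300.9612  33.2233]
[209  74  32  23  85] [226.9882  84.2706]
[292  89  11  12  96] [296.625   94.1458]
[ 46  95  47  26 162] [ 67.2407 110.    ]
[291 107  19  21  85] [299.6588 116.6471]
[ 23 117  24  22 134] [ 34.0224 128.4254]
[211 124  58  46 744] [240.5363 144.4462]
[  0 227  34  43 208] [ 12.8029 246.5529]
[163 228  31  31 161] [177.6894 243.5963]
[201 271  36  39 422] [218.2275 289.8436]
[180 284  15  11  85] [186.7765 287.9412]
```

>>> send_rows(motion=[[[-1,0.012,0,0,0,0,0],[-1,0.016,0,0,0,0,0],[-1,0.02,0,0,0,0,0],[-1,0.02,0,0,0,0,0],[-1,0.02,0,0,0,0,0],[-1,0.02,0,0,0,0,0],[-1,0.02,0,0,0,0,0],[-1,0.02,0,0,0,0,0]]])

```text
clock: 21.2
eef_pos: [0.4989, 0.1522, 0.244]
ee_rot: [2.085, 2.35, 0.0]
contact_force: [-1.3, -3.4, 0.5]
gripper_width: 0.002
gripper_force: 1.1
```

>>> send_rows(motion=[[[-1,0.02,0,0,0,0,0],[-1,0.02,0,0,0,0,0],[-1,0.02,0,0,0,0,0],[-1,0.02,0,0,0,0,0],[-1,0.02,0,0,0,0,0],[-1,0.02,0,0,0,0,0],[-1,0.02,0,0,0,0,0],[-1,0.02,0,0,0,0,0]]])

```text
clock: 22.0
eef_pos: [0.4954, 0.1839, 0.244]
ee_rot: [2.085, 2.349, 0.001]
contact_force: [-0.7, -2.4, -0.1]
gripper_width: -0.001
gripper_force: 1.1
```

>>> send_rows(motion=[[[-1,0.016,0,0,0,0,0],[-1,0.014,0,0,0,0,0],[-1,0.01,0,0,0,0,0],[-1,0.008,0,0,0,0,0],[-1,0.004,0,0,0,0,0],[-1,0,0,0,0,0,0]]])

```text
clock: 22.6
eef_pos: [0.4944, 0.1943, 0.2443]
ee_rot: [2.085, 2.349, 0.003]
contact_force: [-0.8, -1.4, -1.6]
gripper_width: 0.0
gripper_force: 0.7
```

Run:
```python
from plan import *
s=state();print(s['clock'],s['contact_force'],[(s['eef_pos']-S)@a*1000 for a in(RX,RY,Z)])
```

```text
22.6 [-0.8141 -1.3913 -1.599 ] [np.float64(-63.50140536106273), np.float64(181.3925233059282), np.float64(39.323282461429464)]
```

>>> send_rows(motion=[[[-1,-0.03,0,0,0,0,0],[-1,-0.07,0,0,0,0,0],[-1,-0.1,0,0,0,0,0],[-1,-0.1,0,-0.1,0,0,0],[-1,-0.15,0,-0.15,0,0,0],[-1,-0.18,-0.05,-0.15,0,0,0],[-1,-0.18,-0.1,-0.1,0,0,0],[-1,-0.15,-0.1,0,0,0,0]]])

```text
clock: 23.4
eef_pos: [0.47, -0.0041, 0.3488]
ee_rot: [2.081, 2.342, 0.013]
contact_force: [0.8, 0.3, -0.5]
gripper_width: 0.001
gripper_force: 0.0
```

Run:
```python
from plan import *
s=state();print(s['clock'],s['contact_force'],[(s['eef_pos']-S)@a*1000 for a in(RX,RY,Z)])
C={n:camera_info(n) for n in('scene','side')}
def pr(n,P):
    c=C[n];q=c['camera_from_world'][:3]@np.r_[P,1];K=c['K'];return np.array([K[0,2]+K[0,0]*q[0]/-q[2],K[1,2]+K[1,1]*q[1]/q[2]])
for t in range(2):
  for n in('scene','side'):
    im0=grab_frame(n)[:,:,::-1];cv2.imwrite(f'pics/{n}7.png',im0);im=im0.astype(int)
    ce0=pr(n,S+.2*RY+.02*Z).astype(int)
    m=((im[...,2]-im[...,1]>30)&(im[...,1]<110)&(im[...,2]<200)).astype(np.uint8);k,l,st,ce=cv2.connectedComponentsWithStats(m)
    for i in range(1,k):
        if st[i,4]>80 and np.linalg.norm(ce[i]-ce0)<40:print(n,st[i],ce[i])
for n in C:
    print(n,'pred top corners (outer/inner face) & glaze for y=201')
    for x in(-5,5):
        print([pr(n,S+(x*RX+(200+y)*RY)/1000+z*Z).round(1) for y in(-50,50) for z in(.049,)])
```

```text
23.4 [ 0.7997  0.3216 -0.5087] [np.float64(-111.30114756887), np.float64(-12.672495870411536), np.float64(143.8413785620338)]
scene [272  87  32  28 410] [286.139   99.9659]
scene [303  92  20  20  87] [312.2759 102.    ]
side [193 203  24  60 578] [203.8443 231.9637]
scene [272  87  32  28 410] [286.1293  99.9634]
scene [303  92  20  21  88] [312.1932 102.1136]
side [193 203  24  60 583] [203.777 231.777]
scene pred top corners (outer/inner face) & glaze for y=201
[array([302.7, 112. ]), array([319.7,  92.1])]
[array([305.9, 113.3]), array([322.8,  93.3])]
side pred top corners (outer/inner face) & glaze for y=201
[array([216.3, 203. ]), array([196.7, 230.6])]
[array([212.2, 202.1]), array([192.2, 229.5])]
```

Plaque is at about y = 200 along the rail and the tray's middle is at about 206. I'll return to the post and push the last 6 mm.

>>> send_rows(motion=[[[-1,0.12,0.04,0,0,0,0],[-1,0.17,0.05,0,0,0,0],[-1,0.18,0.05,0,0,0,0],[-1,0.18,0.05,0,0,0,0],[-1,0.15,0.05,0,0,0,0],[-1,0.08,0,0.05,0,0,0],[-1,0,0,0.1,0,0,0],[-1,0,0,0.12,0,0,0]]])

```text
clock: 24.4
eef_pos: [0.4944, 0.1823, 0.2907]
ee_rot: [2.078, 2.356, 0.009]
contact_force: [0.4, -0.6, -0.7]
gripper_width: -0.001
gripper_force: 0.0
```

>>> send_rows(motion=[[[-1,0,0,0.12,0,0,0],[-1,0,0,0.09,0,0,0],[-1,0,0,0.03,0,0,0],[-1,0,0,0,0,0,0]]])

```text
clock: 24.8
eef_pos: [0.4934, 0.1794, 0.2414]
ee_rot: [-2.081, -2.351, -0.001]
contact_force: [0.6, 0.2, 1.0]
gripper_width: -0.0
gripper_force: 0.0
```

Run:
```python
from plan import *
s=state();print(s['clock'],s['contact_force'],[(s['eef_pos']-S)@a*1000 for a in(RX,RY,Z)])
```

```text
24.8 [0.6031 0.1632 0.9785] [np.float64(-66.2537619743365), np.float64(166.6951093519088), np.float64(36.37586767910067)]
```

>>> send_rows(motion=[[[-1,0.02,0.005,-0.01,0,0,0],[-1,0.02,0.005,0,0,0,0],[-1,0.02,0,0,0,0,0],[-1,0.014,0,0,0,0,0],[-1,0.012,0,0,0,0,0],[-1,0.01,0,0,0,0,0],[-1,0.006,0,0,0,0,0],[-1,0,0,0,0,0,0]]])

```text
clock: 25.6
eef_pos: [0.4941, 0.1981, 0.2443]
ee_rot: [2.085, 2.348, 0.002]
contact_force: [1.0, -1.6, 1.5]
gripper_width: 0.001
gripper_force: 0.8
```

Run:
```python
from plan import *
s=state();print(s['clock'],s['contact_force'],[(s['eef_pos']-S)@a*1000 for a in(RX,RY,Z)])
```

```text
25.6 [ 1.0333 -1.5769  1.501 ] [np.float64(-63.36057943849295), np.float64(185.2152758376238), np.float64(39.33658148294458)]
```

>>> send_rows(motion=[[[-1,0.008,0,0,0,0,0],[-1,0.005,0,0,0,0,0],[-1,0,0,0,0,0,0]]])

```text
clock: 25.9
eef_pos: [0.4937, 0.2011, 0.2442]
ee_rot: [2.085, 2.349, 0.002]
contact_force: [1.0, -0.9, 0.5]
gripper_width: -0.0
gripper_force: 0.8
```

>>> send_rows(motion=[[[-1,-0.03,0,0,0,0,0],[-1,-0.07,0,0,0,0,0],[-1,-0.1,0,0,0,0,0],[-1,-0.1,0,-0.1,0,0,0],[-1,-0.15,0,-0.15,0,0,0],[-1,-0.18,-0.05,-0.15,0,0,0],[-1,-0.18,-0.1,-0.1,0,0,0],[-1,-0.15,-0.1,0,0,0,0]]])

```text
clock: 26.7
eef_pos: [0.4678, 0.0032, 0.3475]
ee_rot: [2.082, 2.345, 0.009]
contact_force: [0.9, -0.5, -0.5]
gripper_width: 0.005
gripper_force: 0.0
```

>>> send_rows(motion=[[[-1,0,0,0,0,0,0],[-1,0,0,0,0,0,0],[-1,0,0,0,0,0,0],[-1,0,0,0,0,0,0],[-1,0,0,0,0,0,0],[-1,0,0,0,0,0,0],[-1,0,0,0,0,0,0],[-1,0,0,0,0,0,0]]])

```text
clock: 27.5
eef_pos: [0.4665, 0.0045, 0.344]
ee_rot: [2.084, 2.35, 0.002]
contact_force: [-0.4, -0.1, 0.4]
gripper_width: 0.001
gripper_force: 0.0
```

Run:
```python
from plan import *
s=state();print(s['clock'],s['contact_force'],[(s['eef_pos']-S)@a*1000 for a in(RX,RY,Z)])
C={n:camera_info(n) for n in('scene','side')}
def pr(n,P):
    c=C[n];q=c['camera_from_world'][:3]@np.r_[P,1];K=c['K'];return np.array([K[0,2]+K[0,0]*q[0]/-q[2],K[1,2]+K[1,1]*q[1]/q[2]])
for t in range(2):
  for n in('scene','side'):
    im0=grab_frame(n)[:,:,::-1];cv2.imwrite(f'pics/{n}8.png',im0);im=im0.astype(int)
    ce0=pr(n,S+.2*RY+.02*Z)
    m=((im[...,2]-im[...,1]>30)&(im[...,1]<110)&(im[...,2]<200)).astype(np.uint8);k,l,st,ce=cv2.connectedComponentsWithStats(m)
    for i in range(1,k):
        if st[i,4]>60 and np.linalg.norm(ce[i]-ce0)<40:print(n,st[i],ce[i])
for n in C: print(n,'shift per mm y',(pr(n,S+.21*RY+.02*Z)-pr(n,S+.2*RY+.02*Z))/10)
```

```text
27.5 [-0.398  -0.1282  0.3706] [np.float64(-113.70658042382435), np.float64(-3.6847927529019384), np.float64(139.04691453873616)]
scene [272  87  32  29 411] [285.9075 100.2092]
scene [304  91  20  21  88] [313.3409 100.75  ]
side [192 205  24  60 601] [202.6988 233.5624]
scene [272  87  32  29 409] [285.8778 100.2298]
scene [304  91  20  20  88] [313.3864 100.7159]
side [192 205  24  60 609] [202.5731 233.6141]
scene shift per mm y [ 0.1661 -0.1978]
side shift per mm y [-0.1957  0.2802]
```

```bash
python3 -c "
from station import *
print(hand_in())"
```

```text
the job is handed in; nothing more can be done
None
```

The pierced plaque hangs by its eye on the trolley's hook, at rest, within about 2 mm of the middle of the white drip tray by my measurements; the job was handed in at about 28 s, and no verdict came back.

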